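# Balance the camera boom on its saddle and set the stop collar

### The job

The camera boom lies in the open saddle of its table stand, camera end heavy and down on the steel box. Without lifting it, touching the camera or bearing hard on it, slide it through the saddle until it tips up off the box and rests level on the saddle alone, let go of it to see that it stays, then run the red stop collar along it and press it home against the end of the saddle, with about 7 N and never over 8.5, to mark the balance point. Leave the boom balanced and the other things where they are.

Things in the scene. Friction and masses are not known exactly. Their poses are not given: they have to be found in the camera images.
- stand: Fixed black camera stand: foot 124 mm across, post, and an open aluminium clamp saddle 50 mm long in y (-25 to +25), 38 mm wide, whose two white-lined cheeks leave a channel 24 mm wide and end at z = 102 mm; star knob on its +x side, open strap on its -x side. Origin: centre of the foot on the table; z up; the boom slides along y, the camera on the +y side.
- saddle_top (a point): Centre of the fulcrum, a flat black bar in a rubber bed across the saddle's channel, 18 mm wide in y (-9 to +9), its top 90 mm above the table; axes as the stand. The boom stays level only while its centre of mass is over this bar; else it leans on one of its edges. The rubber gives by up to 0.03 rad and stills the rocking in about 2 s.
- saddle_face (a point): Centre of the saddle's -y end face (25 mm from the fulcrum's centre, at z = 90 mm), the face that the collar must come up against; axes as the stand.
- boom: Loose black square tube 20 x 20 mm, 540 mm long, 0.28 kg without the camera. Origin: middle of its underside; y along it to the camera, z up. It starts tilted 0.055 rad, camera end down on the steel box. Balance point unknown, 65 to 112 mm from the middle towards the camera: slide it 15 to 98 mm towards -y, at 2 to 6 N. Slid too far, its tail drops 0.04 rad onto the glove carton.
- camera: Grey camera with black lens and battery, fixed on top of the boom 175 mm from its middle. Origin: underside of its clamp, on the tube's top; axes as the boom. 70 mm long in y (60 mm of bare tube remain outside it), 95 mm in x, 70 mm high. Its mass, 0.18 to 0.5 kg, is not known. Not to be touched.
- boom_camera_end (a point): Centre of the tube's flat orange end on the camera side, 270 mm from the middle, 10 mm above the underside; axes as the boom. A finger pushing here also holds the end by friction, so the boom may tip only when the finger backs off.
- boom_tail_end (a point): Centre of the tube's flat orange end on the other side, 270 mm from the middle; axes as the boom.
- collar: Red plastic stop collar round the tube, 36 x 36 mm, 14 mm long in y, standing 8 mm proud of the tube on every side, with a steel thumb screw 12 mm across and 14 mm high on top; 10 g. On the -y side of the saddle; slides along the boom with a drag of 0.8 N and stays where it is left. Origin: its middle, level with the tube's underside; axes as the boom.
- collar_face (a point): Centre of the collar's +y face (7 mm from its middle, on the tube's axis), which comes against the saddle.
- steel_box: Loose steel instrument box under the camera end, 184 x 84 mm, 82 mm high, 1.4 kg. Origin: centre of underside. It stands 68 to 152 mm from the saddle's centre, on the camera side.
- glove_carton: Loose blue glove carton under the tail, 220 x 100 mm, 76 mm high. Origin: centre of underside. It stands 250 to 350 mm from the saddle's centre.
- tape_roll: Roll of white tape, 96 mm across, 24 mm high, bystander.
- cup_a: White plastic cup, 60 mm across, 52 mm high, bystander.
- cup_b: White plastic cup, 60 mm across, 52 mm high, bystander.
- vial: Small amber vial, 26 mm across, 45 mm high, bystander.
- driver: Screwdriver with red handle, 150 mm long, lying, bystander.
- implant_pack: Flat green pack, 70 x 90 x 16 mm, bystander.
Not all that is in view belongs to the job. There is more than one size of the stand; the job needs the smallest.

How it is judged:
By the outcome, as a careful person would: the job done as asked, in the order asked, and still so for the second after the job is handed in, with the robot touching nothing.
It also fails if it takes over 72 s, if anything falls off the work surface, if the arm or the gripper's body presses on something with over 40 N, if the wrist force passes 120 N, or if a joint passes its speed limit or range.

### The arm

A 7-joint arm with a two-finger parallel gripper is mounted at the origin on the work surface. World frame = base frame: x ahead of the robot, y to its left, z up, the work surface at z = 0. Lengths are in m, angles in rad, forces in N, time in s.
With the tool pointing down it reaches from about 0.35 to 0.9 m from the base axis. Payload 7.2 kg.
Tool frame: the origin (TCP) lies at the very end of the fingers, on their centre line; the grasp point (between the pads) lies behind it (r.pinch_z is the z of the grasp point in the tool frame, in m); z points along the fingers, y is the line along which they close (so a half turn about z gives the same grasp; the last joint's range is limited). The gripper opens to 88 mm and grips with 3 to 60 N. Pads are 20 mm wide; open, the fingers measure 115 mm over their backs; the gripper's body (75 mm by 178 mm) begins 61 mm behind the grasp point.
Start: joints at [-1.285, 0.411, -0.013, 1.596, 0.006, 1.134, -0.082], TCP at [0.217, 0.586, 0.223] pointing down, gripper open.
Joint ranges: [-2.95, 2.95], [-0.29, 1.99], [-1.47, 1.44], [0.14, 2.54], [-1.03, 4.17], [0.13, 1.85], [-2.86, 2.86]. Speed limits (rad/s): [2.39, 2.39, 3.01, 3.01, 3.14, 3.14, 3.14].

### API

Orientations are given as a rotation vector (axis times angle).
In Python, from workcell import r, imaging, job, models gives the robot as it stands.
- The arm moves only by the tool play_rows, never from a script. Its argument "commands" is a list of rows, each an object with "slide": the shift along the tool's x, y, z in mm, a list of three; "rotation": the turn, a rotation vector about the tool's x, y, z in degrees, a list of three; "grip": the gripper's target within -1 to 1 (fully open at 1, half-way at 0, shut at -1). In form: [{"slide": [dx, dy, dz], "rotation": [wx, wy, wz], "grip": grip}, ...]. A call has 1 to 12 rows; each row shifts and turns the commanded pose from where the row before left it, along the tool's axes as they then stand; what a row does not reach is not made up. A row lasts 1/12 s, in which the tool goes at most 41.7 mm and 7.16 degrees, less where a joint would pass 70% of its speed; a pose out of reach is approached as far as the arm can. A call with a gripper value outside its range is refused whole. The fingers move at their own pace and stop on an object; the grip force is fixed at half the most. Time passes only in rows, so rows that do not move let the fingers close. It gives the time, the measured TCP pose, the force, the opening and the grip force at its end, in the units of the state.
- r.state(): the state, without advancing time (a new reading comes with each control period).
- imaging.capture(name): name is "scene" or "top" or "wrist"; returns a dict with "frame" (480x640x3 uint8, blue, green, red), "depth" (480x640 float32, m along the optical axis (not along the pixel's ray), 0 where there is no reading), "K" (3x3 intrinsics, pixels), "pose" (4x4, takes a point from camera to world coordinates). Camera axes: x right, y up, looking along -z (the intrinsics and any distortion apply to the point x, -y, -z); pixel columns grow to the right and rows downward; lengths in m; the calibration is good to about 2 mm. A picture is of the moment at which its call begins.
- job.hand_in(): hands the job in; it is judged then, once.
Trained networks look in the newest picture that a camera, given by its name, has taken for a name from the list of things; names that differ only in an ending like _2 or _b are one class to them, and where a whole thing is asked for, a point or a joint stands for the part that bears it (a point fixed in the world has none). Each returns a list of dicts, best first, with "p" (0 to 1); they miss things now and then, are a little off and sometimes report something else, mostly with a low value. They report only what shows in the picture. A call takes as long as a camera call. They do not tell look-alikes from the thing itself.
- models.look_for(camera, label): "uv" ([column, row] in pixels, amid what is visible of it).
- models.pinpoint(camera, label): "uv" ([column, row] in pixels: a listed point, or the origin of a listed thing).
The state is a dict: "time_s": time; "joints": joint angles; "qd": joint speeds; "joint_efforts": joint torques, N m; "eef_pos": TCP position; "tcp_rot": TCP orientation; "ft_force": force on the tool from outside, world axes, zero at the start; "torque": the same for the moment, N m; "opening": finger opening in m; "gripper_force": force on a finger pad.
Only numpy, scipy, OpenCV 4.12 (cv2) and the standard library are available. Lean on these libraries where they do the work, as an engineer would, in place of code of your own. Each camera call takes 0.05 s, during which the arm holds its last target. There are 200 camera calls.

## Working session

There is one attempt and no reset: what is moved stays moved. The work goes in short steps, Python scripts to look and compute and a tool call to move; the robot and the scene stay as the last step left them, time stands still between calls to the robot, and variables do not carry over. Pictures are saved under pics/ and viewed, at most 10 in all, crops included, and the job is handed in when it is done.

Besides the shell and the picture viewer there is one more tool, called after "Emit:" by a JSON object that holds its "api" and its "payload". play_rows: Moves the arm, as the interface text tells. Its arguments: {"type":"object","properties":{"commands":{"type":"array","items":{"type":"object","properties":{"slide":{"type":"array","items":{"type":"number"}},"rotation":{"type":"array","items":{"type":"number"}},"grip":{"type":"number"}}}}},"required":["commands"]}

```bash
mkdir -p pics; cat > h.py <<'E'
import numpy as np, cv2
from workcell import r, imaging, job, models
def world(c,uv,z=None):
    K=c["K"];P=c["pose"];u,v=uv
    ray=np.array([(u-K[0,2])/K[0,0],-(v-K[1,2])/K[1,1],-1.0])
    if z is None:
        d=np.median([x for x in c["depth"][int(v)-1:int(v)+2,int(u)-1:int(u)+2].ravel() if x>0] or [0]); p=ray*d
    else:
        w=P[:3,:3]@ray; p=ray*((z-P[2,3])/w[2])
    return P[:3,:3]@p+P[:3,3]
E
python3 - <<'E'
from h import *
print(r.state(), r.pinch_z)
for n in ("scene","top"):
    c=imaging.capture(n); cv2.imwrite(f"pics/{n}0.png",c["frame"])
    print(n,c["pose"].round(3).tolist(),c["K"].tolist(), [k for k in c])
    for l in ("stand","saddle_top","saddle_face","boom_camera_end","boom_tail_end","collar","collar_face","camera","steel_box","glove_carton"):
        for d in models.pinpoint(n,l)[:3]:
            print(l,np.round(d["uv"]),round(d["p"],2),world(c,d["uv"]).round(3))
E
```

```text
{'time_s': 0.0, 'joints': array([-1.28522866,  0.41190123, -0.01274555,  1.59705237,  0.00561158,
        1.13432311, -0.08218525]), 'qd': array([-1.02803626e-03,  5.44360367e-04,  6.58081936e-04,  4.79879206e-04,
       -7.20073919e-04,  9.56539702e-05, -8.64195313e-04]), 'joint_efforts': array([-5.10325735e-04, -5.87952948e+01,  6.41030632e-01, -2.91079634e+01,
       -5.40424604e-02,  1.83583918e-02,  1.15388698e-04]), 'eef_pos': array([0.2163661 , 0.58579568, 0.22180469]), 'tcp_rot': array([-5.52656360e-01, -3.09241950e+00,  2.57405689e-03]), 'ft_force': array([ 0.15918301, -0.07094005,  0.22524362]), 'torque': array([0.02113155, 0.00458814, 0.00289242]), 'gripper_force': 0.0, 'opening': 0.08779404748482321} -0.0187
scene [[-0.853, -0.41, 0.321, 0.83], [0.521, -0.656, 0.547, 0.628], [-0.014, 0.634, 0.773, 0.927], [0.0, 0.0, 0.0, 1.0]] [[576.0654135184878, 0.0, 320.44898941159914], [0.0, 576.0654135184878, 245.80395041422335], [0.0, 0.0, 1.0]] ['frame', 'depth', 'K', 'pose']
stand [501. 303.] 0.95 [0.247 0.289 0.033]
stand [345. 144.] 0.68 [ 0.247 -0.238  0.032]
stand [264. 435.] 
[... 1457 characters left out ...]

saddle_face [469. 376.] 0.69 [ 0.225 -0.326  0.022]
saddle_face [219. 376.] 0.65 [0.221 0.239 0.115]
boom_camera_end [214. 270.] 0.95 [0.451 0.266 0.096]
boom_camera_end [180. 295.] 0.72 [0.398 0.356 0.021]
boom_camera_end [330. 260.] 0.38 [0.479 0.007 0.111]
boom_tail_end [451. 249.] 0.8 [ 0.507 -0.262  0.126]
collar [353. 256.] 0.4 [ 0.484 -0.043  0.131]
collar_face [320. 257.] 0.75 [0.483 0.029 0.11 ]
collar_face [351. 257.] 0.56 [ 0.485 -0.04   0.121]
camera [253. 267.] 0.9 [0.452 0.171 0.166]
camera [442. 252.] 0.19 [ 0.5   -0.241  0.125]
steel_box [276. 274.] 0.83 [0.447 0.127 0.083]
steel_box [352. 257.] 0.15 [ 0.484 -0.043  0.125]
glove_carton [442. 252.] 0.86 [ 0.499 -0.241  0.124]
```

View pics/scene0.png

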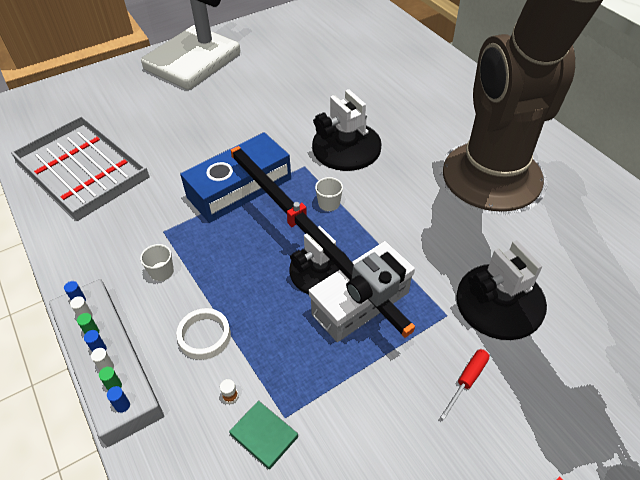

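View pics/top0.png

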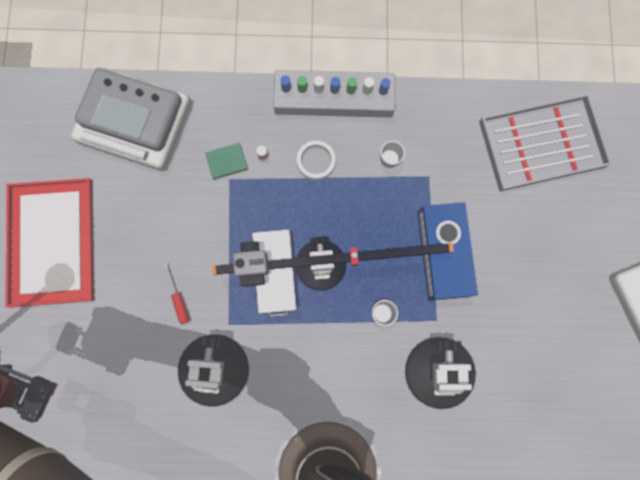

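The stand candidates in the top view are (320,264), (215,370) and (439,371). The one at (320,264), scene (315,262), carries the boom and has the smallest foot. I'll confirm that in a crop and fit the boom line from depth.

```bash
cat >> h.py <<'E'
def cloud(c):
    K=c["K"];P=c["pose"];v,u=np.mgrid[:480,:640];d=c["depth"]
    p=np.stack([(u-K[0,2])/K[0,0]*d,-(v-K[1,2])/K[1,1]*d,-d],-1)
    return p@P[:3,:3].T+P[:3,3]
def boom(c):
    """line fit of tube top, orange ends, red collar; from any camera"""
    W=cloud(c);f=c["frame"].astype(int);b,g,rr=f[...,0],f[...,1],f[...,2];x,y,z=W[...,0],W[...,1],W[...,2]
    near=(c["depth"]>0)&(abs(x-0.48+0.105*(y))<0.06)&(z>.06)&(z<.16)&(abs(y)<.4)
    m=near&(f.max(-1)<50)&(z>.085)&(z<.135)
    A=W[m];k=np.ones(len(A),bool)
    for _ in range(8):
        q=np.polyfit(A[k,1],A[k,0],1);e=A[:,0]-np.polyval(q,A[:,1])
        t=np.polyfit(A[k,1],A[k,2],1);ez=A[:,2]-np.polyval(t,A[:,1])
        k=(abs(e)<.010)&(abs(ez)<.006)
    o=near&(rr>180)&(g>60)&(g<150)&(b<80); red=near&(rr>120)&(g<50)&(b<60)
    out=dict(q=q.round(4),tilt=t.round(4),n=int(k.sum()))
    for n,mm in (("cam",o&(y>.1)),("tail",o&(y<-.1)),("collar",red)):
        if mm.sum(): out[n]=(np.median(W[mm],0).round(4),W[mm].min(0).round(3),W[mm].max(0).round(3),int(mm.sum()))
    return out
E
python3 - <<'E'
from h import *
for n in ("top","scene"):
    c=imaging.capture(n); o=boom(c); print(n)
    for k,v in o.items(): print("  ",k,v)
    if n=="top": cv2.imwrite("pics/crop.png",cv2.resize(c["frame"][200:350,180:480],None,fx=2.6,fy=2.6,interpolation=cv2.INTER_CUBIC))
    # stand foot extents (dark low pixels) for top
    if n=="top":
        W=cloud(c)
        for u,v in ((320,266),(213,370),(440,373)):
            s=W[v-50:v+50,u-50:u+50].reshape(-1,3);f=c["frame"][v-50:v+50,u-50:u+50].reshape(-1,3)
            m=(f.max(1)<45)&(s[:,2]<.035)&(s[:,2]>.006); print("foot",np.percentile(s[m],[1,99],axis=0).round(3).tolist())
E
```

```text
Traceback (most recent call last):
  File "h.py", line 22, in boom
    q=np.polyfit(A[k,1],A[k,0],1);e=A[:,0]-np.polyval(q,A[:,1])
TypeError: expected non-empty vector for x
```

```bash
python3 - <<'E'
s=open('h.py').read()
s=s.replace("k=np.ones(len(A),bool)","k=abs(A[:,0]-(.4793-.106*A[:,1]))<.012")
s=s.replace("    for _ in range(8):","    k&=abs(A[:,2]-(.11-.055*A[:,1]))<.02\n    for _ in range(8):")
open('h.py','w').write(s)
E
cat > m.py <<'E'
from h import *
for n in ("top","scene"):
    c=imaging.capture(n); print(n)
    if n=="top": cv2.imwrite("pics/crop.png",cv2.resize(c["frame"][200:350,180:480],None,fx=2.6,fy=2.6,interpolation=cv2.INTER_CUBIC))
    if n=="top":
        W=cloud(c)
        for u,v in ((320,266),(213,370),(440,373)):
            s=W[v-50:v+50,u-50:u+50].reshape(-1,3);f=c["frame"][v-50:v+50,u-50:u+50].reshape(-1,3)
            m=(f.max(1)<60)&(s[:,2]<.035)&(s[:,2]>.006); print("foot",m.sum(),np.percentile(s[m],[1,99],axis=0).round(3).tolist() if m.sum() else 0)
        print(c["frame"][255:262,370].tolist(),W[255:262,370].round(3).tolist())
    o=boom(c)
    for k,v in o.items(): print("  ",k,v)
E
python3 m.py
```

```text
top
foot 0 0
foot 5 [[0.206, 0.193, 0.018], [0.23, 0.197, 0.021]]
foot 0 0
[[72, 61, 61], [72, 61, 61], [72, 62, 62], [70, 58, 57], [89, 65, 58], [124, 87, 72], [141, 99, 82]] [[0.491, -0.083, 0.115], [0.488, -0.083, 0.117], [0.486, -0.083, 0.115], [0.484, -0.083, 0.117], [0.482, -0.083, 0.114], [0.494, -0.096, 0.004], [0.492, -0.096, 0.003]]Traceback (most recent call last):
  File "m.py", line 11, in <module>
    o=boom(c)
  File "h.py", line 23, in boom
    q=np.polyfit(A[k,1],A[k,0],1);e=A[:,0]-np.polyval(q,A[:,1])
    raise TypeError("expected non-empty vector for x")
TypeError: expected non-empty vector for x
```

View pics/crop.png

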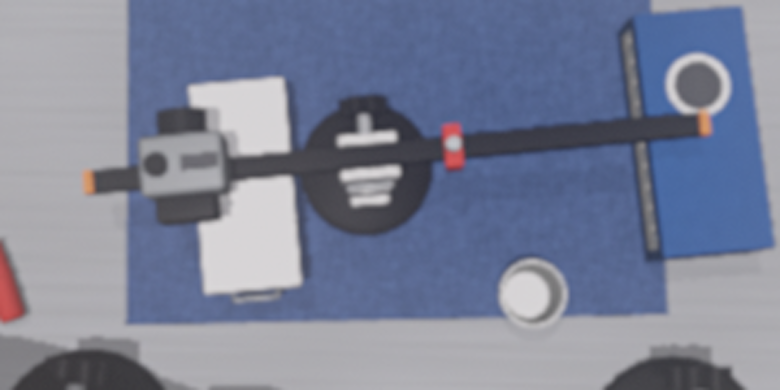

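The crop shows the boom lying in the small stand's saddle at crop (365,165). The collar is at (453,146) and the orange ends are at (90,182) and (705,123). The other two stands are larger and empty. The top image is hazy, so I'll relax the colour thresholds.

```bash
sed -i 's/f.max(-1)<50/f.max(-1)<85/; s/o=near.*$/h=cv2.cvtColor(c["frame"],cv2.COLOR_BGR2HSV).astype(int); s=(h[...,1]>110)\&(rr>120)\&near; o=s\&(h[...,0]>6)\&(h[...,0]<20); red=s\&((h[...,0]<5)|(h[...,0]>172))/; ' h.py; sed -i 's/max(1)<60/max(1)<85/; /print(c\["frame/d; /cv2.imwrite/d' m.py; python3 m.py
```

```text
top
foot 906 [[0.421, -0.032, 0.009], [0.53, 0.081, 0.023]]
foot 2378 [[0.15, 0.192, 0.013], [0.304, 0.347, 0.03]]
foot 2085 [[0.155, -0.335, 0.013], [0.308, -0.182, 0.03]]
   q [-0.1131  0.4813]
   tilt [-0.0549  0.1124]
   n 1423
   cam (array([0.4513, 0.2655, 0.0965]), array([0.444, 0.262, 0.093]), array([0.458, 0.268, 0.102]), 21)
   tail (array([ 0.5105, -0.2593,  0.1266]), array([ 0.501, -0.262,  0.124]), array([ 0.518, -0.256,  0.131]), 22)
   collar (array([ 0.4797, -0.0465,  0.1221]), array([ 0.469, -0.056,  0.088]), array([ 0.505, -0.038,  0.129]), 72)
scene
   q [-0.1114  0.4848]
   tilt [-0.0539  0.1106]
   n 1826
   cam (array([0.4532, 0.2702, 0.096 ]), array([0.441, 0.264, 0.077]), array([0.462, 0.275, 0.1  ]), 72)
   tail (array([ 0.5124, -0.2575,  0.1246]), array([ 0.502, -0.265,  0.105]), array([ 0.522, -0.252,  0.127]), 32)
   collar (array([ 0.4929, -0.0418,  0.1214]), array([ 0.469, -0.263,  0.109]), array([ 0.514, -0.034,  0.128]), 90)
```

Emit:
{"api": "play_rows", "payload": {"commands": [{"slide":[0,0,0],"rotation":[0,0,7],"grip":-1},{"slide":[0,0,0],"rotation":[0,0,7],"grip":-1},{"slide":[0,0,0],"rotation":[0,0,7],"grip":-1},{"slide":[0,0,0],"rotation":[0,0,7],"grip":-1},{"slide":[0,0,0],"rotation":[0,0,7],"grip":-1},{"slide":[0,0,0],"rotation":[0,0,7],"grip":-1},{"slide":[0,0,0],"rotation":[0,0,7],"grip":-1},{"slide":[0,0,0],"rotation":[0,0,7],"grip":-1},{"slide":[0,0,0],"rotation":[0,0,7],"grip":-1},{"slide":[0,0,0],"rotation":[0,0,0.3],"grip":-1}]}}

```text
time_s: 2.13
eef_pos: [0.2165, 0.5863, 0.2226]
tcp_rot: [2.1, 2.337, 0.0]
ft_force: [-0.3, 0.4, 0.1]
opening: 0.0245
gripper_force: 0.0
```

Emit:
{"api": "play_rows", "payload": {"commands": [{"slide":[-29.8,19.9,0],"rotation":[0,0,0],"grip":-1},{"slide":[-29.8,19.9,0],"rotation":[0,0,0],"grip":-1},{"slide":[-29.8,19.9,0],"rotation":[0,0,0],"grip":-1},{"slide":[-29.8,19.9,0],"rotation":[0,0,0],"grip":-1},{"slide":[-29.8,19.9,0],"rotation":[0,0,0],"grip":-1},{"slide":[-29.8,19.9,0],"rotation":[0,0,0],"grip":-1},{"slide":[-29.8,19.9,0],"rotation":[0,0,0],"grip":-1},{"slide":[-29.8,19.9,0],"rotation":[0,0,0],"grip":-1},{"slide":[-29.8,19.9,0],"rotation":[0,0,0],"grip":-1},{"slide":[-29.8,19.9,0],"rotation":[0,0,0],"grip":-1},{"slide":[0,0,0],"rotation":[0,0,0],"grip":-1},{"slide":[0,0,0],"rotation":[0,0,0],"grip":-1}]}}

```text
time_s: 3.13
eef_pos: [0.4491, 0.3105, 0.2229]
tcp_rot: [2.094, 2.341, 0.001]
ft_force: [-1.1, 0.8, 0.1]
opening: 0.0001
gripper_force: 0.0
```

```bash
cat >> h.py <<'E'
from scipy.spatial.transform import Rotation as Ro
def to(p):
    s=r.state();R=Ro.from_rotvec(s["tcp_rot"]).as_matrix()
    print("pos",s["eef_pos"].round(4),"R",R.round(3).tolist(),"F",s["ft_force"].round(2),"open",round(s["opening"],4),"t",round(s["time_s"],2),"slide mm",(R.T@(np.array(p)-s["eef_pos"])*1000).round(1))
E
python3 -c "
from h import *
to([.447,.312,.082])"
```

```text
pos [0.4491 0.3105 0.2229] R [[-0.111, 0.994, 0.001], [0.994, 0.111, -0.0], [-0.0, 0.001, -1.0]] F [-1.11  0.81  0.11] open 0.0001 t 3.13 slide mm [  1.8  -2.  140.9]
```

Emit:
{"api": "play_rows", "payload": {"commands": [{"slide":[0,-2,35],"rotation":[0,0,0],"grip":-1},{"slide":[0,0,35],"rotation":[0,0,0],"grip":-1},{"slide":[0,0,35],"rotation":[0,0,0],"grip":-1},{"slide":[0,0,35],"rotation":[0,0,0],"grip":-1},{"slide":[0,0,0],"rotation":[0,0,0],"grip":-1},{"slide":[0,0,0],"rotation":[0,0,0],"grip":-1},{"slide":[0,0,0],"rotation":[0,0,0],"grip":-1}]}}

```text
time_s: 3.72
eef_pos: [0.446, 0.3135, 0.0842]
tcp_rot: [-2.091, -2.345, -0.002]
ft_force: [0.1, 0.0, 0.5]
opening: 0.0007
gripper_force: 0.0
```

```bash
python3 -c "
from h import *
to([.4515,.272,.082])"
```

```text
pos [0.446  0.3135 0.0842] R [[-0.114, 0.993, 0.001], [0.993, 0.114, 0.001], [0.001, 0.001, -1.0]] F [0.05 0.03 0.54] open 0.0007 t 3.72 slide mm [-41.9   0.7   2.1]
```

Emit:
{"api": "play_rows", "payload": {"commands": [{"slide":[-10,0.5,0],"rotation":[0,0,0],"grip":-1},{"slide":[-9,0,0],"rotation":[0,0,0],"grip":-1},{"slide":[-6,0,0],"rotation":[0,0,0],"grip":-1},{"slide":[-3,0,0],"rotation":[0,0,0],"grip":-1},{"slide":[-2,0,0],"rotation":[0,0,0],"grip":-1},{"slide":[-2,0,0],"rotation":[0,0,0],"grip":-1},{"slide":[-2,0,0],"rotation":[0,0,0],"grip":-1},{"slide":[-2,0,0],"rotation":[0,0,0],"grip":-1},{"slide":[-2,0,0],"rotation":[0,0,0],"grip":-1}]}}

```text
time_s: 4.47
eef_pos: [0.451, 0.2772, 0.0837]
tcp_rot: [-2.091, -2.344, -0.007]
ft_force: [-0.8, 7.5, 3.8]
opening: 0.0001
gripper_force: 3.4
```

```bash
cat > b.py <<'E'
from h import *
to([.4515,.272,.082])
o=boom(imaging.capture("scene"))
for k,v in o.items(): print("  ",k,v)
E
python3 b.py
```

```text
pos [0.451  0.2772 0.0837] R [[-0.114, 0.994, 0.002], [0.994, 0.114, 0.004], [0.004, 0.002, -1.0]] F [-0.84  7.46  3.8 ] open 0.0001 t 4.47 slide mm [-5.2 -0.1  1.7]
   q [-0.1109  0.4841]
   tilt [-0.0552  0.1109]
   n 1641
   cam (array([0.4578, 0.2643, 0.0953]), array([0.458, 0.264, 0.095]), array([0.458, 0.264, 0.095]), 1)
   tail (array([ 0.5135, -0.2632,  0.1261]), array([ 0.501, -0.268,  0.11 ]), array([ 0.522, -0.256,  0.129]), 33)
   collar (array([ 0.492 , -0.046 ,  0.1217]), array([ 0.469, -0.066,  0.11 ]), array([ 0.506, -0.04 ,  0.127]), 95)
```

Emit:
{"api": "play_rows", "payload": {"commands": [{"slide":[-2,0,-0.4],"rotation":[0,0,0],"grip":-1},{"slide":[-2,0,-0.2],"rotation":[0,0,0],"grip":-1},{"slide":[-2,0,-0.1],"rotation":[0,0,0],"grip":-1},{"slide":[-2,0,-0.1],"rotation":[0,0,0],"grip":-1},{"slide":[-2,0,-0.1],"rotation":[0,0,0],"grip":-1}]}}

```text
time_s: 4.93
eef_pos: [0.452, 0.2669, 0.0844]
tcp_rot: [-2.091, -2.344, -0.005]
ft_force: [0.3, 5.8, 3.2]
opening: 0.0007
gripper_force: 2.9
```

```bash
python3 b.py
```

```text
pos [0.452  0.2669 0.0844] R [[-0.114, 0.994, 0.002], [0.994, 0.114, 0.003], [0.003, 0.002, -1.0]] F [0.34 5.83 3.17] open 0.0007 t 4.93 slide mm [5.1 0.1 2.4]
   q [-0.1115  0.4844]
   tilt [-0.0549  0.1109]
   n 1588
   cam (array([0.4594, 0.2547, 0.0959]), array([0.459, 0.255, 0.096]), array([0.46 , 0.256, 0.099]), 3)
   tail (array([ 0.5158, -0.2742,  0.1258]), array([ 0.504, -0.277,  0.108]), array([ 0.523, -0.266,  0.129]), 34)
   collar (array([ 0.4934, -0.0569,  0.1221]), array([ 0.471, -0.072,  0.116]), array([ 0.506, -0.051,  0.125]), 91)
```

Emit:
{"api": "play_rows", "payload": {"commands": [{"slide":[4,0,-1],"rotation":[0,0,0],"grip":-1},{"slide":[0,0,0],"rotation":[0,0,0],"grip":-1},{"slide":[0,0,0],"rotation":[0,0,0],"grip":-1},{"slide":[0,0,0],"rotation":[0,0,0],"grip":-1},{"slide":[0,0,0],"rotation":[0,0,0],"grip":-1}]}}

```text
time_s: 5.4
eef_pos: [0.451, 0.2681, 0.0843]
tcp_rot: [2.094, 2.342, -0.001]
ft_force: [-0.4, -0.7, 0.2]
opening: 0.0003
gripper_force: 0.0
```

```bash
python3 b.py
```

```text
pos [0.451  0.2681 0.0843] R [[-0.112, 0.994, -0.0], [0.994, 0.112, -0.001], [-0.001, -0.0, -1.0]] F [-0.37 -0.68  0.19] open 0.0003 t 5.4 slide mm [3.8 1.  2.3]
   q [-0.1132  0.4842]
   tilt [-0.0535  0.1107]
   n 1606
   cam (array([0.4584, 0.2564, 0.0994]), array([0.458, 0.256, 0.098]), array([0.46 , 0.259, 0.1  ]), 3)
   tail (array([ 0.5152, -0.2736,  0.1253]), array([ 0.503, -0.28 ,  0.107]), array([ 0.523, -0.269,  0.128]), 34)
   collar (array([ 0.4941, -0.0572,  0.122 ]), array([ 0.47 , -0.078,  0.104]), array([ 0.508, -0.05 ,  0.126]), 93)
```

Emit:
{"api": "play_rows", "payload": {"commands": [{"slide":[-2.5,0,-0.2],"rotation":[0,0,0],"grip":-1},{"slide":[-2,0,-0.2],"rotation":[0,0,0],"grip":-1},{"slide":[-2,0,-0.1],"rotation":[0,0,0],"grip":-1},{"slide":[-2,0,-0.1],"rotation":[0,0,0],"grip":-1},{"slide":[-2,0,-0.1],"rotation":[0,0,0],"grip":-1},{"slide":[-2,0,-0.1],"rotation":[0,0,0],"grip":-1},{"slide":[4,0,0],"rotation":[0,0,0],"grip":-1},{"slide":[0,0,0],"rotation":[0,0,0],"grip":-1},{"slide":[0,0,0],"rotation":[0,0,0],"grip":-1},{"slide":[0,0,0],"rotation":[0,0,0],"grip":-1},{"slide":[0,0,0],"rotation":[0,0,0],"grip":-1}]}}

```text
time_s: 6.37
eef_pos: [0.452, 0.2598, 0.0853]
tcp_rot: [2.093, 2.342, -0.001]
ft_force: [-0.9, 0.2, -1.0]
opening: 0.0005
gripper_force: 0.0
```

```bash
python3 b.py
```

```text
pos [0.452  0.2598 0.0853] R [[-0.112, 0.994, -0.0], [0.994, 0.112, -0.0], [-0.0, -0.0, -1.0]] F [-0.91  0.23 -1.04] open 0.0005 t 6.37 slide mm [12.1  0.8  3.3]
   q [-0.1124  0.4841]
   tilt [-0.053   0.1107]
   n 1591
   cam (array([0.4589, 0.2459, 0.0962]), array([0.459, 0.246, 0.094]), array([0.459, 0.246, 0.099]), 3)
   tail (array([ 0.516 , -0.2847,  0.1261]), array([ 0.503, -0.29 ,  0.105]), array([ 0.524, -0.277,  0.13 ]), 36)
   collar (array([ 0.4955, -0.0676,  0.1224]), array([ 0.473, -0.084,  0.115]), array([ 0.508, -0.06 ,  0.132]), 89)
```

Emit:
{"api": "play_rows", "payload": {"commands": [{"slide":[-2.5,0,-0.1],"rotation":[0,0,0],"grip":-1},{"slide":[-2,0,-0.1],"rotation":[0,0,0],"grip":-1},{"slide":[-2,0,-0.1],"rotation":[0,0,0],"grip":-1},{"slide":[-2,0,-0.1],"rotation":[0,0,0],"grip":-1},{"slide":[-2,0,-0.1],"rotation":[0,0,0],"grip":-1},{"slide":[-2,0,-0.1],"rotation":[0,0,0],"grip":-1},{"slide":[4,0,0],"rotation":[0,0,0],"grip":-1},{"slide":[0,0,0],"rotation":[0,0,0],"grip":-1},{"slide":[0,0,0],"rotation":[0,0,0],"grip":-1},{"slide":[0,0,0],"rotation":[0,0,0],"grip":-1},{"slide":[0,0,0],"rotation":[0,0,0],"grip":-1}]}}

```text
time_s: 7.33
eef_pos: [0.453, 0.2514, 0.0859]
tcp_rot: [2.093, 2.342, -0.001]
ft_force: [-0.2, -0.1, 1.2]
opening: 0.0001
gripper_force: 0.0
```

```bash
python3 b.py
```

```text
pos [0.453  0.2514 0.0859] R [[-0.112, 0.994, -0.0], [0.994, 0.112, -0.0], [-0.0, -0.0, -1.0]] F [-0.2  -0.13  1.17] open 0.0001 t 7.33 slide mm [20.7  0.8  3.9]
   q [-0.1115  0.4842]
   tilt [-0.0536  0.1106]
   n 1569
   cam (array([0.46  , 0.2371, 0.0982]), array([0.458, 0.235, 0.097]), array([0.463, 0.239, 0.1  ]), 6)
   tail (array([ 0.5153, -0.2927,  0.1269]), array([ 0.505, -0.299,  0.105]), array([ 0.524, -0.286,  0.13 ]), 32)
   collar (array([ 0.4951, -0.0759,  0.1228]), array([ 0.473, -0.094,  0.114]), array([ 0.51 , -0.069,  0.126]), 92)
```

Emit:
{"api": "play_rows", "payload": {"commands": [{"slide":[-2.5,0,-0.1],"rotation":[0,0,0],"grip":-1},{"slide":[-2,0,-0.1],"rotation":[0,0,0],"grip":-1},{"slide":[-2,0,-0.1],"rotation":[0,0,0],"grip":-1},{"slide":[-2,0,-0.1],"rotation":[0,0,0],"grip":-1},{"slide":[-2,0,-0.1],"rotation":[0,0,0],"grip":-1},{"slide":[-2,0,-0.1],"rotation":[0,0,0],"grip":-1},{"slide":[4,0,0],"rotation":[0,0,0],"grip":-1},{"slide":[0,0,0],"rotation":[0,0,0],"grip":-1},{"slide":[0,0,0],"rotation":[0,0,0],"grip":-1},{"slide":[0,0,0],"rotation":[0,0,0],"grip":-1},{"slide":[0,0,0],"rotation":[0,0,0],"grip":-1}]}}

```text
time_s: 8.3
eef_pos: [0.4539, 0.243, 0.0865]
tcp_rot: [2.093, 2.342, -0.001]
ft_force: [-0.2, -0.0, -0.1]
opening: 0.0005
gripper_force: 0.0
```

```bash
python3 b.py
```

```text
pos [0.4539 0.243  0.0865] R [[-0.112, 0.994, -0.0], [0.994, 0.112, -0.0], [-0.0, -0.0, -1.0]] F [-0.22 -0.03 -0.06] open 0.0005 t 8.3 slide mm [29.1  0.8  4.4]
   q [-0.1119  0.4841]
   tilt [-0.0526  0.1107]
   n 1542
   cam (array([0.4604, 0.2276, 0.0979]), array([0.456, 0.225, 0.097]), array([0.463, 0.232, 0.101]), 9)
   tail (array([ 0.5157, -0.3016,  0.1269]), array([ 0.504, -0.308,  0.119]), array([ 0.525, -0.293,  0.131]), 30)
   collar (array([ 0.4958, -0.0842,  0.1229]), array([ 0.473, -0.103,  0.115]), array([ 0.51 , -0.077,  0.135]), 90)
```

Emit:
{"api": "play_rows", "payload": {"commands": [{"slide":[-2.5,0,-0.1],"rotation":[0,0,0],"grip":-1},{"slide":[-2,0,-0.1],"rotation":[0,0,0],"grip":-1},{"slide":[-2,0,-0.1],"rotation":[0,0,0],"grip":-1},{"slide":[-2,0,-0.1],"rotation":[0,0,0],"grip":-1},{"slide":[-2,0,-0.1],"rotation":[0,0,0],"grip":-1},{"slide":[-2,0,-0.1],"rotation":[0,0,0],"grip":-1},{"slide":[4,0,0],"rotation":[0,0,0],"grip":-1},{"slide":[0,0,0],"rotation":[0,0,0],"grip":-1},{"slide":[0,0,0],"rotation":[0,0,0],"grip":-1},{"slide":[0,0,0],"rotation":[0,0,0],"grip":-1},{"slide":[0,0,0],"rotation":[0,0,0],"grip":-1}]}}

```text
time_s: 9.27
eef_pos: [0.4549, 0.2345, 0.087]
tcp_rot: [2.094, 2.342, -0.001]
ft_force: [0.5, -0.7, 0.4]
opening: 0.0003
gripper_force: 0.0
```

```bash
python3 b.py
```

```text
pos [0.4549 0.2345 0.087 ] R [[-0.112, 0.994, -0.0], [0.994, 0.112, -0.0], [-0.0, -0.0, -1.0]] F [ 0.5  -0.72  0.44] open 0.0003 t 9.27 slide mm [37.7  0.8  5. ]
   q [-0.1086  0.4847]
   tilt [-0.0056  0.109 ]
   n 1456
   cam (array([0.4634, 0.2218, 0.1075]), array([0.462, 0.22 , 0.101]), array([0.466, 0.223, 0.109]), 7)
   tail (array([ 0.519 , -0.31  ,  0.1111]), array([ 0.507, -0.317,  0.089]), array([ 0.526, -0.305,  0.114]), 29)
   collar (array([ 0.4985, -0.0935,  0.1173]), array([ 0.474, -0.114,  0.09 ]), array([ 0.511, -0.088,  0.128]), 99)
```

It tipped up. I'll back well off and let it settle.

Emit:
{"api": "play_rows", "payload": {"commands": [{"slide":[5,0,0],"rotation":[0,0,0],"grip":-1},{"slide":[12,0,0],"rotation":[0,0,0],"grip":-1},{"slide":[12,0,0],"rotation":[0,0,0],"grip":-1},{"slide":[0,0,0],"rotation":[0,0,0],"grip":-1},{"slide":[0,0,0],"rotation":[0,0,0],"grip":-1},{"slide":[0,0,0],"rotation":[0,0,0],"grip":-1},{"slide":[0,0,0],"rotation":[0,0,0],"grip":-1},{"slide":[0,0,0],"rotation":[0,0,0],"grip":-1},{"slide":[0,0,0],"rotation":[0,0,0],"grip":-1},{"slide":[0,0,0],"rotation":[0,0,0],"grip":-1},{"slide":[0,0,0],"rotation":[0,0,0],"grip":-1},{"slide":[0,0,0],"rotation":[0,0,0],"grip":-1}]}}

```text
time_s: 10.32
eef_pos: [0.4517, 0.2634, 0.0872]
tcp_rot: [-2.094, -2.342, -0.0]
ft_force: [0.7, 0.5, -0.1]
opening: 0.0004
gripper_force: 0.0
```

Emit:
{"api": "play_rows", "payload": {"commands": [{"slide":[0,0,0],"rotation":[0,0,0],"grip":-1},{"slide":[0,0,0],"rotation":[0,0,0],"grip":-1},{"slide":[0,0,0],"rotation":[0,0,0],"grip":-1},{"slide":[0,0,0],"rotation":[0,0,0],"grip":-1},{"slide":[0,0,0],"rotation":[0,0,0],"grip":-1},{"slide":[0,0,0],"rotation":[0,0,0],"grip":-1},{"slide":[0,0,0],"rotation":[0,0,0],"grip":-1},{"slide":[0,0,0],"rotation":[0,0,0],"grip":-1},{"slide":[0,0,0],"rotation":[0,0,0],"grip":-1},{"slide":[0,0,0],"rotation":[0,0,0],"grip":-1},{"slide":[0,0,0],"rotation":[0,0,0],"grip":-1},{"slide":[0,0,0],"rotation":[0,0,0],"grip":-1}]}}

```text
time_s: 11.32
eef_pos: [0.4517, 0.2636, 0.0872]
tcp_rot: [-2.093, -2.342, 0.0]
ft_force: [0.0, 0.5, -0.3]
opening: 0.0006
gripper_force: 0.0
```

```bash
python3 b.py; python3 - <<'E'
from h import *
c=imaging.capture("top")
for k,v in boom(c).items(): print("  ",k,v)
E
```

```text
pos [0.4517 0.2636 0.0872] R [[-0.112, 0.994, -0.0], [0.994, 0.112, 0.0], [0.0, -0.0, -1.0]] F [ 0.03  0.55 -0.33] open 0.0006 t 11.32 slide mm [8.4 0.8 5.2]
   q [-0.1073  0.485 ]
   tilt [-0.0143  0.1093]
   n 1540
   cam (array([0.4564, 0.2191, 0.1059]), array([0.45 , 0.213, 0.089]), array([0.465, 0.222, 0.11 ]), 48)
   tail (array([ 0.5172, -0.3102,  0.1144]), array([ 0.507, -0.316,  0.103]), array([ 0.526, -0.303,  0.117]), 31)
   collar (array([ 0.4976, -0.0941,  0.1182]), array([ 0.474, -0.106,  0.095]), array([ 0.511, -0.087,  0.132]), 97)
   q [-0.1073  0.4815]
   tilt [-0.0146  0.1111]
   n 1403
   cam (array([0.4577, 0.2144, 0.1077]), array([0.449, 0.21 , 0.103]), array([0.467, 0.218, 0.11 ]), 31)
   tail (array([ 0.516 , -0.3122,  0.1156]), array([ 0.509, -0.315,  0.112]), array([ 0.523, -0.309,  0.121]), 19)
   collar (array([ 0.4856, -0.0976,  0.1196]), array([ 0.475, -0.107,  0.096]), array([ 0.511, -0.09 ,  0.125]), 78)
```

Settled at −0.0145 rad, which leaves it about 4.4 mm camera-heavy. Moving the collar in will add about 1 mm more that way. I'll push about 5 mm further.

Emit:
{"api": "play_rows", "payload": {"commands": [{"slide":[-10,0,0],"rotation":[0,0,0],"grip":-1},{"slide":[-10,0,0],"rotation":[0,0,0],"grip":-1},{"slide":[-6,0,0],"rotation":[0,0,0],"grip":-1},{"slide":[-2,0,0],"rotation":[0,0,0],"grip":-1},{"slide":[-2,0,0],"rotation":[0,0,0],"grip":-1},{"slide":[-2,0,0],"rotation":[0,0,0],"grip":-1},{"slide":[-1.5,0,-0.1],"rotation":[0,0,0],"grip":-1},{"slide":[-1.5,0,-0.1],"rotation":[0,0,0],"grip":-1},{"slide":[-1.5,0,-0.1],"rotation":[0,0,0],"grip":-1},{"slide":[-1.5,0,-0.1],"rotation":[0,0,0],"grip":-1},{"slide":[4,0,0],"rotation":[0,0,0],"grip":-1},{"slide":[15,0,0],"rotation":[0,0,0],"grip":-1}]}}

```text
time_s: 12.42
eef_pos: [0.4542, 0.2423, 0.0875]
tcp_rot: [2.097, 2.338, -0.002]
ft_force: [-0.3, 1.0, -0.9]
opening: 0.0003
gripper_force: 0.0
```

Emit:
{"api": "play_rows", "payload": {"commands": [{"slide":[20,0,0],"rotation":[0,0,0],"grip":-1},{"slide":[0,0,0],"rotation":[0,0,0],"grip":-1},{"slide":[0,0,0],"rotation":[0,0,0],"grip":-1},{"slide":[0,0,0],"rotation":[0,0,0],"grip":-1},{"slide":[0,0,0],"rotation":[0,0,0],"grip":-1},{"slide":[0,0,0],"rotation":[0,0,0],"grip":-1},{"slide":[0,0,0],"rotation":[0,0,0],"grip":-1},{"slide":[0,0,0],"rotation":[0,0,0],"grip":-1},{"slide":[0,0,0],"rotation":[0,0,0],"grip":-1},{"slide":[0,0,0],"rotation":[0,0,0],"grip":-1},{"slide":[0,0,0],"rotation":[0,0,0],"grip":-1},{"slide":[0,0,0],"rotation":[0,0,0],"grip":-1}]}}

```text
time_s: 13.42
eef_pos: [0.4515, 0.2646, 0.0875]
tcp_rot: [-2.093, -2.343, -0.0]
ft_force: [-0.6, -0.6, -0.5]
opening: 0.0007
gripper_force: 0.0
```

Emit:
{"api": "play_rows", "payload": {"commands": [{"slide":[0,0,0],"rotation":[0,0,0],"grip":-1},{"slide":[0,0,0],"rotation":[0,0,0],"grip":-1},{"slide":[0,0,0],"rotation":[0,0,0],"grip":-1},{"slide":[0,0,0],"rotation":[0,0,0],"grip":-1},{"slide":[0,0,0],"rotation":[0,0,0],"grip":-1},{"slide":[0,0,0],"rotation":[0,0,0],"grip":-1},{"slide":[0,0,0],"rotation":[0,0,0],"grip":-1},{"slide":[0,0,0],"rotation":[0,0,0],"grip":-1},{"slide":[0,0,0],"rotation":[0,0,0],"grip":-1},{"slide":[0,0,0],"rotation":[0,0,0],"grip":-1},{"slide":[0,0,0],"rotation":[0,0,0],"grip":-1},{"slide":[0,0,0],"rotation":[0,0,0],"grip":-1}]}}

```text
time_s: 14.42
eef_pos: [0.4516, 0.2646, 0.0876]
tcp_rot: [-2.093, -2.343, -0.0]
ft_force: [-0.3, 0.3, 0.2]
opening: 0.0006
gripper_force: 0.0
```

```bash
python3 b.py; python3 - <<'E'
from h import *
c=imaging.capture("top")
for k,v in boom(c).items(): print("  ",k,v)
E
```

```text
pos [0.4516 0.2646 0.0876] R [[-0.112, 0.994, 0.0], [0.994, 0.112, 0.0], [0.0, 0.0, -1.0]] F [-0.29  0.29  0.19] open 0.0006 t 14.42 slide mm [7.3 0.8 5.6]
   q [-0.1071  0.4852]
   tilt [-0.0016  0.1088]
   n 1573
   cam (array([0.4559, 0.2168, 0.1056]), array([0.45 , 0.214, 0.089]), array([0.464, 0.219, 0.111]), 25)
   tail (array([ 0.5181, -0.3152,  0.1085]), array([ 0.509, -0.319,  0.091]), array([ 0.527, -0.311,  0.113]), 29)
   collar (array([ 0.4993, -0.0974,  0.1166]), array([ 0.475, -0.115,  0.083]), array([ 0.512, -0.092,  0.125]), 101)
   q [-0.1078  0.4815]
   tilt [-0.0025  0.1108]
   n 1394
   cam (array([0.4597, 0.2099, 0.1109]), array([0.45 , 0.207, 0.107]), array([0.468, 0.212, 0.115]), 25)
   tail (array([ 0.5167, -0.3161,  0.112 ]), array([ 0.509, -0.32 ,  0.107]), array([ 0.524, -0.313,  0.116]), 22)
   collar (array([ 0.4863, -0.1015,  0.1178]), array([ 0.476, -0.113,  0.096]), array([ 0.511, -0.095,  0.125]), 80)
```

Emit:
{"api": "play_rows", "payload": {"commands": [{"slide":[0,0,-38],"rotation":[0,0,0],"grip":-1},{"slide":[0,0,-38],"rotation":[0,0,0],"grip":-1},{"slide":[0,0,-38],"rotation":[0,0,0],"grip":-1},{"slide":[0,0,-38],"rotation":[0,0,0],"grip":-1}]}}

```text
time_s: 14.85
eef_pos: [0.4513, 0.2641, 0.2412]
tcp_rot: [2.094, 2.342, -0.001]
ft_force: [1.0, 0.8, 0.1]
opening: 0.0005
gripper_force: 0.0
```

Emit:
{"api": "play_rows", "payload": {"commands": [{"slide":[-37,0,0],"rotation":[0,0,0],"grip":-0.36},{"slide":[-37,0,0],"rotation":[0,0,0],"grip":-0.36},{"slide":[-37,0,0],"rotation":[0,0,0],"grip":-0.36},{"slide":[-37,0,0],"rotation":[0,0,0],"grip":-0.36},{"slide":[-37,0,0],"rotation":[0,0,0],"grip":-0.36},{"slide":[-37,0,0],"rotation":[0,0,0],"grip":-0.36},{"slide":[-37,0,0],"rotation":[0,0,0],"grip":-0.36},{"slide":[-37,0,0],"rotation":[0,0,0],"grip":-0.36},{"slide":[-37,0,0],"rotation":[0,0,0],"grip":-0.36},{"slide":[-37,0,0],"rotation":[0,0,0],"grip":-0.36},{"slide":[-37,0,0],"rotation":[0,0,0],"grip":-0.36},{"slide":[0,0,0],"rotation":[0,0,0],"grip":-0.36}]}}

```text
time_s: 15.85
eef_pos: [0.4966, -0.1477, 0.2402]
tcp_rot: [2.101, 2.331, -0.003]
ft_force: [-0.4, 1.2, 0.6]
opening: 0.0281
gripper_force: 0.0
```

```bash
python3 - <<'E'
from h import *
to([.498,-.145,.088])
c=imaging.capture("wrist"); cv2.imwrite("pics/w1.png",c["frame"]); print(c["pose"].round(3).tolist())
try:
    for k,v in boom(c).items(): print("  ",k,v)
except Exception as e: print(e)
for l in ("collar","collar_face","saddle_face","saddle_top"):
    for d in models.pinpoint("wrist",l)[:2]: print(l,d, world(c,d["uv"]).round(4))
E
```

```text
pos [ 0.4966 -0.1477  0.2402] R [[-0.103, 0.995, 0.001], [0.995, 0.103, -0.004], [-0.004, 0.001, -1.0]] F [-0.44  1.17  0.61] open 0.0281 t 15.85 slide mm [  3.1   1.6 152.2]
[[0.995, -0.099, -0.031, 0.49], [0.104, 0.951, 0.292, -0.068], [0.001, -0.293, 0.956, 0.401], [0.0, 0.0, 0.0, 1.0]]
   q [-0.1095  0.4833]
   tilt [-0.0016  0.1096]
   n 7998
   collar (array([ 0.4935, -0.101 ,  0.1176]), array([ 0.476, -0.111,  0.09 ]), array([ 0.512, -0.095,  0.12 ]), 652)
collar {'uv': [317.6, 168.8], 'p': 0.81} [ 0.4941 -0.0987  0.1314]
collar_face {'uv': [316.2, 164.2], 'p': 0.58} [ 0.4929 -0.0969  0.1173]
saddle_face {'uv': [314.8, 31.6], 'p': 0.59} [ 0.4822 -0.0037  0.1101]
saddle_top {'uv': [2.8, 320.9], 'p': 0.74} [ 0.2318 -0.261   0.1204]
```

View pics/w1.png

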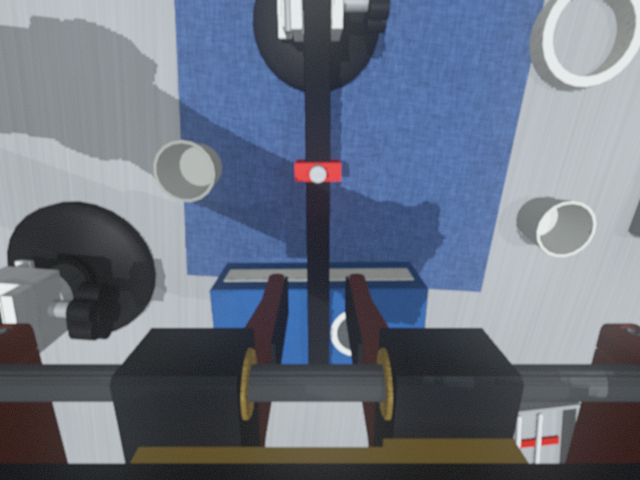

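Emit:
{"api": "play_rows", "payload": {"commands": [{"slide":[0,2,20],"rotation":[0,0,0],"grip":-0.36},{"slide":[0,0,35],"rotation":[0,0,0],"grip":-0.36},{"slide":[0,0,35],"rotation":[0,0,0],"grip":-0.36},{"slide":[0,0,20],"rotation":[0,0,0],"grip":-0.36},{"slide":[0,0,0],"rotation":[0,0,0],"grip":-0.36},{"slide":[0,0,0],"rotation":[0,0,0],"grip":-0.36}]}}

```text
time_s: 16.6
eef_pos: [0.4988, -0.1384, 0.1292]
tcp_rot: [-2.09, -2.343, 0.002]
ft_force: [0.1, 0.5, -0.3]
opening: 0.0283
gripper_force: 0.0
```

```bash
python3 - <<'E'
from h import *
to([.4990,-.145,.090])
c=imaging.capture("wrist"); cv2.imwrite("pics/w2.png",c["frame"])
o=boom(c); print(o)
E
```

```text
pos [ 0.4988 -0.1384  0.1292] R [[-0.114, 0.993, -0.002], [0.993, 0.114, 0.0], [0.0, -0.002, -1.0]] F [ 0.15  0.5  -0.31] open 0.0283 t 16.6 slide mm [-6.6 -0.5 39.2]
{'q': array([-0.1092,  0.4835]), 'tilt': array([-0.0015,  0.1095]), 'n': 13898, 'collar': (array([ 0.4975, -0.1007,  0.1175]), array([ 0.476, -0.112,  0.085]), array([ 0.513, -0.094,  0.121]), 1683)}
```

View pics/w2.png

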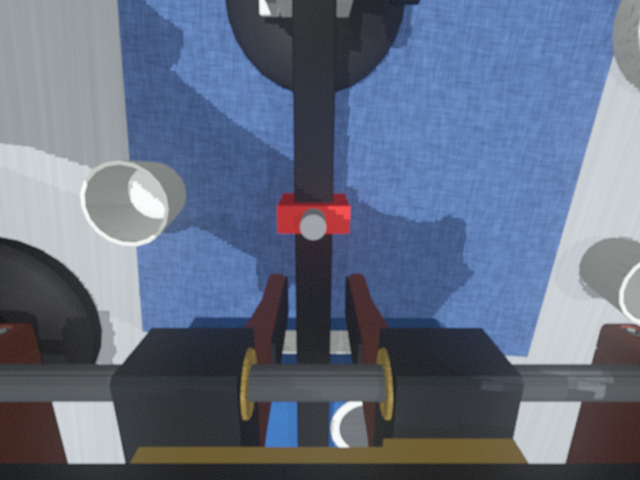

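Emit:
{"api": "play_rows", "payload": {"commands": [{"slide":[0,-0.6,15],"rotation":[0,0,0],"grip":-0.36},{"slide":[0,0,15],"rotation":[0,0,0],"grip":-0.36},{"slide":[0,0,9],"rotation":[0,0,0],"grip":-0.36},{"slide":[0,0,0],"rotation":[0,0,0],"grip":-0.36},{"slide":[0,0,0],"rotation":[0,0,0],"grip":-0.36},{"slide":[0,0,0],"rotation":[0,0,0],"grip":-0.36},{"slide":[0,0,0],"rotation":[0,0,0],"grip":-0.36}]}}

```text
time_s: 17.23
eef_pos: [0.4992, -0.1398, 0.0916]
tcp_rot: [2.093, 2.342, 0.002]
ft_force: [-0.3, -0.2, -0.1]
opening: 0.028
gripper_force: 0.0
```

```bash
python3 b.py
```

```text
pos [ 0.4992 -0.1398  0.0916] R [[-0.112, 0.994, 0.002], [0.994, 0.112, -0.0], [-0.0, 0.002, -1.0]] F [-0.34 -0.24 -0.08] open 0.028 t 17.23 slide mm [414.6  -1.3   9.5]
   q [-0.1055  0.4847]
   tilt [-0.0025  0.109 ]
   n 1242
   cam (array([0.4595, 0.2156, 0.1071]), array([0.448, 0.208, 0.09 ]), array([0.469, 0.22 , 0.112]), 95)
   tail (array([ 0.5173, -0.3138,  0.1098]), array([ 0.505, -0.32 ,  0.1  ]), array([ 0.528, -0.307,  0.114]), 27)
   collar (array([ 0.4997, -0.0982,  0.1171]), array([ 0.475, -0.109,  0.081]), array([ 0.51 , -0.091,  0.121]), 73)
```

Emit:
{"api": "play_rows", "payload": {"commands": [{"slide":[7,0,0],"rotation":[0,0,0],"grip":-0.36},{"slide":[6,0,0],"rotation":[0,0,0],"grip":-0.36},{"slide":[2,0,0],"rotation":[0,0,0],"grip":-0.36},{"slide":[2,0,0],"rotation":[0,0,0],"grip":-0.36},{"slide":[2,0,0],"rotation":[0,0,0],"grip":-0.36},{"slide":[2,0,0],"rotation":[0,0,0],"grip":-0.36},{"slide":[2,0,0],"rotation":[0,0,0],"grip":-0.36},{"slide":[3,0,0],"rotation":[0,0,0],"grip":-0.36},{"slide":[3,0,0],"rotation":[0,0,0],"grip":-0.36},{"slide":[3,0,0],"rotation":[0,0,0],"grip":-0.36},{"slide":[3,0,0],"rotation":[0,0,0],"grip":-0.36},{"slide":[3,0,0],"rotation":[0,0,0],"grip":-0.36}]}}

```text
time_s: 18.28
eef_pos: [0.4943, -0.1016, 0.0905]
tcp_rot: [2.093, 2.343, 0.0]
ft_force: [0.5, -1.4, 0.7]
opening: 0.0281
gripper_force: 0.4
```

```bash
python3 b.py; python3 - <<'E'
from h import *
c=imaging.capture("wrist"); cv2.imwrite("pics/w3.png",c["frame"])
for k,v in boom(c).items(): print("  ",k,v)
for l in ("collar_face","saddle_face"):
    for d in models.pinpoint("wrist",l)[:2]: print(l,d, world(c,d["uv"]).round(4))
E
```

```text
pos [ 0.4943 -0.1016  0.0905] R [[-0.112, 0.994, 0.0], [0.994, 0.112, 0.0], [0.0, 0.0, -1.0]] F [ 0.49 -1.37  0.65] open 0.0281 t 18.28 slide mm [376.   -0.6   8.5]
   q [-0.1056  0.4847]
   tilt [-0.0022  0.109 ]
   n 1245
   cam (array([0.4597, 0.2156, 0.107 ]), array([0.448, 0.207, 0.09 ]), array([0.469, 0.219, 0.112]), 95)
   tail (array([ 0.5178, -0.315 ,  0.1098]), array([ 0.505, -0.321,  0.093]), array([ 0.526, -0.309,  0.112]), 27)
   collar (array([ 0.4974, -0.0799,  0.1176]), array([ 0.473, -0.088,  0.115]), array([ 0.51 , -0.072,  0.121]), 62)
   q [-0.1072  0.4834]
   tilt [-0.001   0.1095]
   n 13121
   collar (array([ 0.4916, -0.0784,  0.1172]), array([ 0.472, -0.093,  0.082]), array([ 0.513, -0.074,  0.128]), 3094)
collar_face {'uv': [314.8, 253.5], 'p': 0.6} [ 0.492  -0.0728  0.1092]
```

View pics/w3.png

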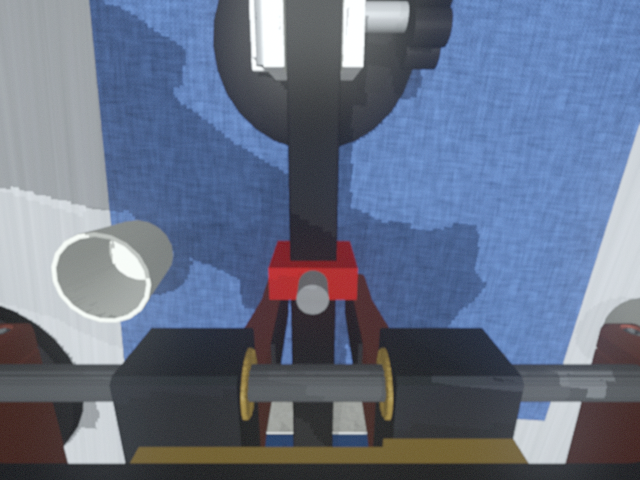

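```bash
python3 - <<'E'
from h import *
c=imaging.capture("wrist");W=cloud(c)
for col in (268,275,345,355,361):
    print(col,[(v,*W[v,col].round(3)[1:],int(c["frame"][v,col].min())) for v in range(56,86,3)])
for col in (280,345): print(col,[(v,*W[v,col].round(3)[1:]) for v in range(234,262,4)])
E
```

```text
268 [(56, np.float64(0.001), np.float64(0.102), 254), (59, np.float64(0.0), np.float64(0.101), 254), (62, np.float64(-0.001), np.float64(0.102), 255), (65, np.float64(-0.002), np.float64(0.102), 186), (68, np.float64(-0.002), np.float64(0.093), 135), (71, np.float64(0.006), np.float64(0.017), 88), (74, np.float64(0.004), np.float64(0.016), 73), (77, np.float64(0.003), np.float64(0.017), 86), (80, np.float64(0.001), np.float64(0.016), 86), (83, np.float64(-0.001), np.float64(0.018), 87)]
275 [(56, np.float64(0.001), np.float64(0.102), 254), (59, np.float64(0.0), np.float64(0.101), 254), (62, np.float64(-0.001), np.float64(0.101), 255), (65, np.float64(-0.002), np.float64(0.101), 185), (68, np.float64(-0.002), np.float64(0.094), 134), (71, np.float64(-0.002), np.float64(0.085), 136), (74, np.float64(-0.002), np.float64(0.078), 142), (77, np.float64(-0.002), np.float64(0.066), 122), (80, np.float64(0.001), np.float64(0.018), 78), (83, np.float64(-0.0), np.float64(0.017), 86)]
345 [(56, np.float64(0.004), np.float64(0.101), 255), (59, np.float64(0.003), np.float64(0.102), 254), (62, np.f
[... 1305 characters left out ...]
, 68), (83, np.float64(0.006), np.float64(0.016), 68)]
280 [(234, np.float64(-0.1), np.float64(0.001)), (238, np.float64(-0.103), np.float64(0.0)), (242, np.float64(-0.078), np.float64(0.086)), (246, np.float64(-0.078), np.float64(0.092)), (250, np.float64(-0.078), np.float64(0.098)), (254, np.float64(-0.078), np.float64(0.102)), (258, np.float64(-0.077), np.float64(0.109))]
345 [(234, np.float64(-0.095), np.float64(0.0)), (238, np.float64(-0.098), np.float64(0.0)), (242, np.float64(-0.074), np.float64(0.086)), (246, np.float64(-0.075), np.float64(0.091)), (250, np.float64(-0.074), np.float64(0.098)), (254, np.float64(-0.074), np.float64(0.103)), (258, np.float64(-0.075), np.float64(0.108))]
```

Emit:
{"api": "play_rows", "payload": {"commands": [{"slide":[4,0,0],"rotation":[0,0,0],"grip":-0.36},{"slide":[6,0,0],"rotation":[0,0,0],"grip":-0.36},{"slide":[6,0,0],"rotation":[0,0,0],"grip":-0.36},{"slide":[6,0,0],"rotation":[0,0,0],"grip":-0.36},{"slide":[6,0,0],"rotation":[0,0,0],"grip":-0.36},{"slide":[6,0,0],"rotation":[0,0,0],"grip":-0.36},{"slide":[6,0,0],"rotation":[0,0,0],"grip":-0.36},{"slide":[6,0,0],"rotation":[0,0,0],"grip":-0.36},{"slide":[6,0,0],"rotation":[0,0,0],"grip":-0.36},{"slide":[6,0,0],"rotation":[0,0,0],"grip":-0.36},{"slide":[4,0,0],"rotation":[0,0,0],"grip":-0.36},{"slide":[2,0,0],"rotation":[0,0,0],"grip":-0.36}]}}

```text
time_s: 19.53
eef_pos: [0.4871, -0.0375, 0.0905]
tcp_rot: [-2.092, -2.343, -0.0]
ft_force: [1.3, -0.1, 0.4]
opening: 0.028
gripper_force: 0.4
```

Emit:
{"api": "play_rows", "payload": {"commands": [{"slide":[0,0,0],"rotation":[0,0,0],"grip":-0.36},{"slide":[0,0,0],"rotation":[0,0,0],"grip":-0.36},{"slide":[0,0,0],"rotation":[0,0,0],"grip":-0.36},{"slide":[0,0,0],"rotation":[0,0,0],"grip":-0.36}]}}

```text
time_s: 19.87
eef_pos: [0.487, -0.0386, 0.0905]
tcp_rot: [-2.094, -2.342, 0.0]
ft_force: [-0.4, -0.1, -0.4]
opening: 0.0282
gripper_force: 0.0
```

```bash
python3 b.py; python3 - <<'E'
from h import *
c=imaging.capture("wrist");W=cloud(c);f=cv2.cvtColor(c["frame"],cv2.COLOR_BGR2HSV)
print({k:v for k,v in boom(c).items()})
for col in (280,345): print(col,[(v,float(W[v,col,1].round(4)),float(W[v,col,2].round(3)),int(f[v,col,1])) for v in range(206,262,4)])
E
```

```text
pos [ 0.487  -0.0386  0.0905] R [[-0.112, 0.994, -0.0], [0.994, 0.112, -0.0], [-0.0, -0.0, -1.0]] F [-0.35 -0.08 -0.42] open 0.0282 t 19.87 slide mm [312.6  -0.6   8.5]
   q [-0.1069  0.4848]
   tilt [-0.0068  0.109 ]
   n 1239
   cam (array([0.4599, 0.2158, 0.1069]), array([0.449, 0.208, 0.089]), array([0.47 , 0.219, 0.111]), 102)
   tail (array([ 0.5185, -0.3144,  0.111 ]), array([ 0.508, -0.319,  0.101]), array([ 0.527, -0.307,  0.115]), 28)
   collar (array([ 0.4897, -0.0143,  0.118 ]), array([ 0.466, -0.025,  0.084]), array([ 0.502, -0.008,  0.121]), 75)
{'q': array([-0.1085,  0.4833]), 'tilt': array([-0.007 ,  0.1096]), 'n': 11179, 'collar': (array([ 0.4851, -0.0147,  0.1173]), array([ 0.465, -0.03 ,  0.081]), array([ 0.507, -0.01 ,  0.127]), 3107)}
280 [(206, 0.0066, 0.101, 0), (210, 0.005, 0.102, 0), (214, 0.0033, 0.102, 1), (218, 0.0012, 0.101, 1), (222, -0.0003, 0.102, 0), (226, -0.027, 0.015, 5), (230, -0.0305, 0.013, 14), (234, -0.0345, 0.009, 85), (238, -0.0403, 0.0, 56), (242, -0.0148, 0.086, 135), (246, -0.0143, 0.093, 139), (250, -0.0142, 0.099, 153), (254, -0.0144, 0.103, 148), (258, -0.0142, 0.109, 151)]
345 [(206, 0.0097, 0.102, 0), (210, 0.0079, 0.101, 0), (214, 0.0062, 0.102, 1), (218, 0.0044, 0.101, 1), (222, 0.0029, 0.102, 0), (226, -0.022, 0.015, 13), (230, -0.0254, 0.013, 14), (234, -0.0287, 0.011, 39), (238, -0.0349, 0.0, 59), (242, -0.011, 0.087, 141), (246, -0.0105, 0.094, 147), (250, -0.0112, 0.098, 143), (254, -0.0109, 0.105, 149), (258, -0.0109, 0.109, 154)]
```

Emit:
{"api": "play_rows", "payload": {"commands": [{"slide":[1,0,0],"rotation":[0,0,0],"grip":-0.36},{"slide":[1.5,0,0],"rotation":[0,0,0],"grip":-0.36},{"slide":[1.5,0,0],"rotation":[0,0,0],"grip":-0.36},{"slide":[1.5,0,0],"rotation":[0,0,0],"grip":-0.36},{"slide":[1.5,0,0],"rotation":[0,0,0],"grip":-0.36},{"slide":[1.5,0,0],"rotation":[0,0,0],"grip":-0.36},{"slide":[1,0,0],"rotation":[0,0,0],"grip":-0.36},{"slide":[0.5,0,0],"rotation":[0,0,0],"grip":-0.36},{"slide":[0.5,0,0],"rotation":[0,0,0],"grip":-0.36},{"slide":[0.5,0,0],"rotation":[0,0,0],"grip":-0.36},{"slide":[0.5,0,0],"rotation":[0,0,0],"grip":-0.36},{"slide":[0,0,0],"rotation":[0,0,0],"grip":-0.36}]}}

```text
time_s: 20.97
eef_pos: [0.4858, -0.0268, 0.0905]
tcp_rot: [-2.093, -2.343, -0.0]
ft_force: [0.7, -0.5, -0.3]
opening: 0.0284
gripper_force: 0.3
```

Emit:
{"api": "play_rows", "payload": {"commands": [{"slide":[0.5,0,0],"rotation":[0,0,0],"grip":-0.36},{"slide":[0,0,0],"rotation":[0,0,0],"grip":-0.36}]}}

```text
time_s: 21.13
eef_pos: [0.4858, -0.0264, 0.0905]
tcp_rot: [-2.093, -2.343, -0.0]
ft_force: [0.3, -1.0, -0.1]
opening: 0.0281
gripper_force: 0.3
```

Emit:
{"api": "play_rows", "payload": {"commands": [{"slide":[0.5,0,0],"rotation":[0,0,0],"grip":-0.36},{"slide":[0,0,0],"rotation":[0,0,0],"grip":-0.36}]}}

```text
time_s: 21.3
eef_pos: [0.4857, -0.0259, 0.0905]
tcp_rot: [-2.093, -2.342, -0.0]
ft_force: [-0.7, -1.1, -0.2]
opening: 0.028
gripper_force: 0.3
```

Emit:
{"api": "play_rows", "payload": {"commands": [{"slide":[0.5,0,0],"rotation":[0,0,0],"grip":-0.36},{"slide":[0,0,0],"rotation":[0,0,0],"grip":-0.36}]}}

```text
time_s: 21.47
eef_pos: [0.4857, -0.0253, 0.0906]
tcp_rot: [2.093, 2.343, 0.0]
ft_force: [0.4, -0.2, -0.2]
opening: 0.0283
gripper_force: 0.3
```

Emit:
{"api": "play_rows", "payload": {"commands": [{"slide":[0.5,0,0],"rotation":[0,0,0],"grip":-0.36},{"slide":[0,0,0],"rotation":[0,0,0],"grip":-0.36}]}}

```text
time_s: 21.63
eef_pos: [0.4856, -0.0249, 0.0906]
tcp_rot: [2.093, 2.342, 0.0]
ft_force: [0.4, -1.3, -0.7]
opening: 0.0281
gripper_force: 0.4
```

Emit:
{"api": "play_rows", "payload": {"commands": [{"slide":[0.5,0,0],"rotation":[0,0,0],"grip":-0.36},{"slide":[0,0,0],"rotation":[0,0,0],"grip":-0.36}]}}

```text
time_s: 21.8
eef_pos: [0.4856, -0.0248, 0.0905]
tcp_rot: [2.093, 2.342, -0.0]
ft_force: [0.5, -2.5, -0.5]
opening: 0.028
gripper_force: 1.4
```

Emit:
{"api": "play_rows", "payload": {"commands": [{"slide":[0.5,0,0],"rotation":[0,0,0],"grip":-0.36},{"slide":[0,0,0],"rotation":[0,0,0],"grip":-0.36}]}}

```text
time_s: 21.97
eef_pos: [0.4856, -0.0248, 0.0906]
tcp_rot: [2.093, 2.341, -0.001]
ft_force: [1.9, -5.5, 0.4]
opening: 0.0281
gripper_force: 2.5
```

Emit:
{"api": "play_rows", "payload": {"commands": [{"slide":[0.4,0,0],"rotation":[0,0,0],"grip":-0.36},{"slide":[0,0,0],"rotation":[0,0,0],"grip":-0.36}]}}

```text
time_s: 22.13
eef_pos: [0.4856, -0.0247, 0.0906]
tcp_rot: [2.093, 2.341, -0.001]
ft_force: [1.0, -5.2, -1.1]
opening: 0.028
gripper_force: 3.2
```

Emit:
{"api": "play_rows", "payload": {"commands": [{"slide":[0.1,0,0],"rotation":[0,0,0],"grip":-0.36},{"slide":[0,0,0],"rotation":[0,0,0],"grip":-0.36}]}}

```text
time_s: 22.3
eef_pos: [0.4856, -0.0247, 0.0906]
tcp_rot: [2.093, 2.341, -0.001]
ft_force: [1.3, -7.0, -1.2]
opening: 0.0282
gripper_force: 3.3
```

Emit:
{"api": "play_rows", "payload": {"commands": [{"slide":[0,0,0],"rotation":[0,0,0],"grip":-0.36}]}}

```text
time_s: 22.38
eef_pos: [0.4856, -0.0247, 0.0906]
tcp_rot: [2.094, 2.341, -0.001]
ft_force: [0.3, -6.3, -0.5]
opening: 0.0282
gripper_force: 3.3
```

Emit:
{"api": "play_rows", "payload": {"commands": [{"slide":[0,0,0],"rotation":[0,0,0],"grip":-0.36}]}}

```text
time_s: 22.47
eef_pos: [0.4856, -0.0247, 0.0906]
tcp_rot: [2.094, 2.341, -0.001]
ft_force: [0.0, -6.6, -1.4]
opening: 0.0283
gripper_force: 3.3
```

Emit:
{"api": "play_rows", "payload": {"commands": [{"slide":[0.15,0,0],"rotation":[0,0,0],"grip":-0.36},{"slide":[0,0,0],"rotation":[0,0,0],"grip":-0.36},{"slide":[0,0,0],"rotation":[0,0,0],"grip":-0.36}]}}

```text
time_s: 22.72
eef_pos: [0.4856, -0.0247, 0.0906]
tcp_rot: [2.094, 2.34, -0.001]
ft_force: [1.1, -8.0, -1.2]
opening: 0.0281
gripper_force: 3.5
```

Emit:
{"api": "play_rows", "payload": {"commands": [{"slide":[0,0,0],"rotation":[0,0,0],"grip":-0.36},{"slide":[0,0,0],"rotation":[0,0,0],"grip":-0.36},{"slide":[0,0,0],"rotation":[0,0,0],"grip":-0.36},{"slide":[0,0,0],"rotation":[0,0,0],"grip":-0.36}]}}

```text
time_s: 23.05
eef_pos: [0.4856, -0.0247, 0.0906]
tcp_rot: [2.094, 2.34, -0.001]
ft_force: [0.6, -6.6, -0.1]
opening: 0.0282
gripper_force: 3.5
```

```bash
python3 b.py; python3 - <<'E'
from h import *
c=imaging.capture("wrist");W=cloud(c);cv2.imwrite("pics/w4.png",c["frame"])
print(boom(c))
E
```

```text
pos [ 0.4856 -0.0247  0.0906] R [[-0.111, 0.994, 0.001], [0.994, 0.111, -0.002], [-0.002, 0.0, -1.0]] F [ 0.64 -6.57 -0.1 ] open 0.0282 t 23.05 slide mm [298.7  -1.    8.1]
   q [-0.1079  0.4849]
   tilt [-0.0096  0.1092]
   n 1226
   cam (array([0.4588, 0.2157, 0.1057]), array([0.448, 0.207, 0.088]), array([0.469, 0.219, 0.11 ]), 101)
   tail (array([ 0.5177, -0.3153,  0.1115]), array([ 0.507, -0.321,  0.095]), array([ 0.527, -0.309,  0.114]), 30)
   collar (array([ 0.4887, -0.003 ,  0.1174]), array([ 0.465, -0.013,  0.113]), array([0.5  , 0.003, 0.121]), 71)
{'q': array([-0.1095,  0.4834]), 'tilt': array([-0.0095,  0.1096]), 'n': 11445, 'collar': (array([ 0.4834, -0.0032,  0.1175]), array([ 0.463, -0.017,  0.093]), array([0.505, 0.003, 0.125]), 2726)}
```

View pics/w4.png

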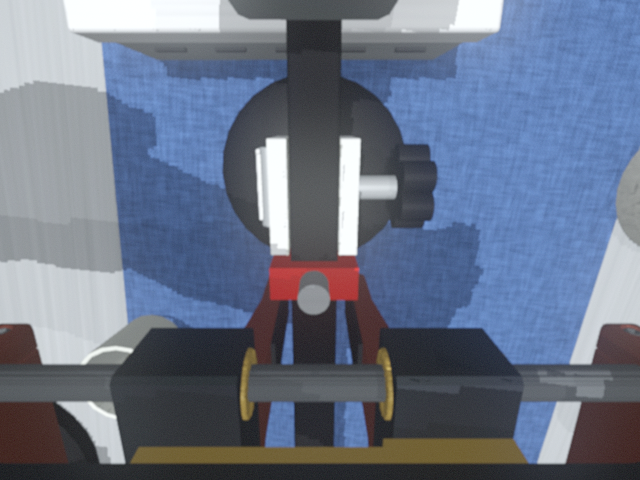

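The collar sits against the cheek ends, around (314,262) in the picture, at about 7 N. I'll release and retreat.

Emit:
{"api": "play_rows", "payload": {"commands": [{"slide":[-2,0,0],"rotation":[0,0,0],"grip":-0.36},{"slide":[-3,0,0],"rotation":[0,0,0],"grip":-0.36},{"slide":[-8,0,0],"rotation":[0,0,0],"grip":-0.36},{"slide":[-12,0,0],"rotation":[0,0,0],"grip":-0.36},{"slide":[-10,0,0],"rotation":[0,0,0],"grip":-0.36},{"slide":[0,0,0],"rotation":[0,0,0],"grip":-0.36},{"slide":[0,0,-15],"rotation":[0,0,0],"grip":-0.36},{"slide":[0,0,-30],"rotation":[0,0,0],"grip":-0.36},{"slide":[0,0,-40],"rotation":[0,0,0],"grip":-0.36},{"slide":[0,0,-40],"rotation":[0,0,0],"grip":-0.36},{"slide":[0,0,0],"rotation":[0,0,0],"grip":-0.36},{"slide":[0,0,0],"rotation":[0,0,0],"grip":-0.36}]}}

```text
time_s: 24.15
eef_pos: [0.4906, -0.0577, 0.2176]
tcp_rot: [2.091, 2.341, 0.007]
ft_force: [0.1, 0.3, -1.1]
opening: 0.0278
gripper_force: 0.0
```

Emit:
{"api": "play_rows", "payload": {"commands": [{"slide":[0,0,0],"rotation":[0,0,0],"grip":-0.36},{"slide":[0,0,0],"rotation":[0,0,0],"grip":-0.36},{"slide":[0,0,0],"rotation":[0,0,0],"grip":-0.36},{"slide":[0,0,0],"rotation":[0,0,0],"grip":-0.36},{"slide":[0,0,0],"rotation":[0,0,0],"grip":-0.36},{"slide":[0,0,0],"rotation":[0,0,0],"grip":-0.36},{"slide":[0,0,0],"rotation":[0,0,0],"grip":-0.36},{"slide":[0,0,0],"rotation":[0,0,0],"grip":-0.36},{"slide":[0,0,0],"rotation":[0,0,0],"grip":-0.36},{"slide":[0,0,0],"rotation":[0,0,0],"grip":-0.36},{"slide":[0,0,0],"rotation":[0,0,0],"grip":-0.36},{"slide":[0,0,0],"rotation":[0,0,0],"grip":-0.36}]}}

```text
time_s: 25.15
eef_pos: [0.4893, -0.0581, 0.2156]
tcp_rot: [2.093, 2.342, 0.0]
ft_force: [-0.0, 0.1, -0.5]
opening: 0.0279
gripper_force: 0.0
```

```bash
python3 b.py; python3 - <<'E'
from h import *
c=imaging.capture("wrist");cv2.imwrite("pics/w5.png",c["frame"])
print(boom(c))
W=cloud(c);f=c["frame"]
s=cv2.cvtColor(f,cv2.COLOR_BGR2HSV)[...,1]
m=(f.min(-1)>180)&(abs(W[...,2]-.102)<.003)&(abs(W[...,1])<.05)&(abs(W[...,0]-.48)<.04)
for lo,hi in ((.44,.478),(.485,.52)):
    k=m&(W[...,0]>lo)&(W[...,0]<hi); print("cheek min y",np.percentile(W[k],1,axis=0).round(4) if k.sum() else 0)
E
```

```text
pos [ 0.4893 -0.0581  0.2156] R [[-0.112, 0.994, 0.0], [0.994, 0.112, 0.0], [0.0, 0.0, -1.0]] F [-0.    0.08 -0.54] open 0.0279 t 25.15 slide mm [332.2  -0.7 133.6]
   q [-0.1077  0.4852]
   tilt [-0.0073  0.1091]
   n 1618
   cam (array([0.4595, 0.2158, 0.1057]), array([0.449, 0.208, 0.089]), array([0.47 , 0.218, 0.111]), 102)
   tail (array([ 0.5199, -0.3147,  0.1111]), array([ 0.507, -0.321,  0.098]), array([ 0.528, -0.308,  0.114]), 29)
   collar (array([ 0.4864, -0.0022,  0.1172]), array([ 0.464, -0.017,  0.107]), array([0.501, 0.005, 0.12 ]), 99)
{'q': array([-0.1106,  0.4833]), 'tilt': array([-0.0074,  0.1096]), 'n': 9059, 'collar': (array([ 0.4842, -0.0056,  0.1176]), array([ 0.466, -0.016,  0.101]), array([0.502, 0.002, 0.12 ]), 797)}
cheek min y [ 0.4599 -0.0009  0.0999]
cheek min y [0.4899 0.0025 0.0997]
```

View pics/w5.png

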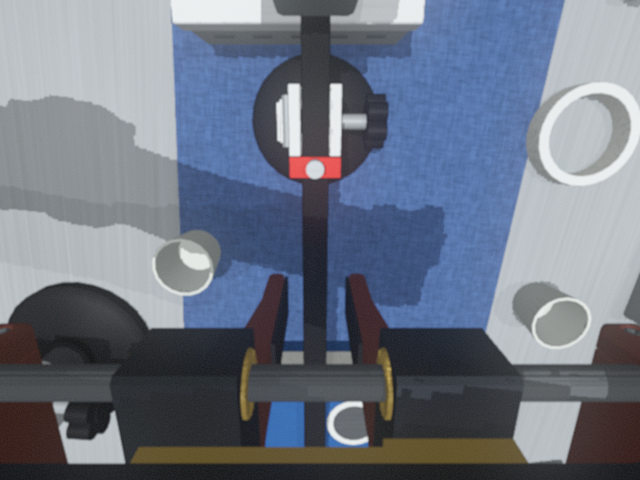

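The collar at (314,167) is flush with the saddle. The boom is steady at −0.007 rad, off the box, with nothing touching it. Handing in.

```bash
python3 -c "
from h import *
print(job.hand_in())"
```

```text
the job is handed in; nothing more can be done
None
```

The job is handed in: the boom balances on the saddle alone, about 0.007 rad off level (camera side low), and the red collar was pressed against the saddle's end face at about 7 N (peak reading about 8.1 N).

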